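# Lock the filter cell with its hairpin clip

## Task

Lock the cover of the filter cell: take the larger of the two hairpin spring clips, the one that fits the thick pin standing up through the cover, and push it sideways onto the pin's shank, under the pin's head, until it snaps home. Leave it there, flat on the cover, and leave the smaller clip where it lies.

Things in the scene. Friction and masses are not known exactly. Their poses are not given: they have to be found in the camera images.
- clip: Larger hairpin clip, 124 mm long, flat on the worktop: two springy 6 mm steel wire legs joined by a bow, grey plastic handle upright at the back. Origin on the underside below the handle's centre; z up, x towards the open mouth. Handle 26 mm along x, 14 mm along y, up to z = 42 mm: pinch it from above across y (the wire beside it reaches y = +/-16, z = 6 mm).
- clip_pocket (a point): Pocket of the larger clip, 55 mm along x from its origin, 3 mm up: the shank's axis comes here when home. A plastic stop lies 9 mm behind it. Ahead of it the legs pinch to a throat 9 mm wide (13 mm on), then flare to a mouth 24 mm wide at the tips (53 mm on). The legs spring apart over the 16 mm shank at about 5 to 15 N push and close behind it.
- pin (a point): Point on the axis of the filter cell's upright steel pin, halfway up its bare shank. Shank round, 16 mm in diameter, from the flat cover 15 mm below this point to the underside of the pin's head 15 mm above it. Head 24 mm in diameter, 10 mm high. The clip may come from any side.
- cell: Filter cell, a low round metal vessel fixed to the worktop. Origin on the worktop under the pin, z up. Its cover is a flat round plate of 75 mm radius centred on the pin, top at z = 42 mm; two short spigots stick out of its side below the cover, 84 mm from the axis.
- small_clip: Smaller hairpin clip, same shape and axes at 0.7 of the size (87 mm long, handle 18 x 10 mm, 29 mm high), too small for this pin. To be left alone.
Mind the look-alikes: they are no part of the job. What is shaped like the cell but pink is not meant. Leave any turquoise look-alike of the clip alone.

How it is judged:
At the end, for the whole second after the job is handed in: The larger clip is on the shank between cover and head: in its frame the shank's axis is at x 44 to 62 mm, y within 8 mm, the shank's midpoint 5 to 25 mm above its underside; level within 0.2 rad, at rest. The smaller clip never moved over 40 mm (x of pin in the frame of clip between 0.044 and 0.062 m and y of pin in the frame of clip between -0.008 and 0.008 m and z of pin in the frame of clip between 0.005 and 0.025 m and angle between clip's own z axis and vertical below 0.2 rad and linear speed of clip below 0.03 m/s); the robot touches nothing.
It fails at once if the smaller clip is moved from its place by more than 40 mm (distance of small_clip from where it was at the start of the episode above 0.04 m).
It also fails if it takes over 38 s, if anything falls off the work surface, if the arm or the gripper's body presses on something with over 40 N, if the wrist force passes 120 N, or if a joint passes its speed limit or range.

## Robot

A 6-joint arm with a two-finger parallel gripper is mounted at the origin on a cart in front of the work surface, level with it; the furniture and walls round the work are solid. World frame = base frame: x ahead of the robot, y to its left, z up, the work surface at z = 0. Lengths are in m, angles in rad, forces in N, time in s.
With the tool pointing down it reaches from about 0.35 to 0.85 m from the base axis. Payload 8.1 kg.
Tool frame: the origin (TCP) lies on the mounting face of the last link; the fingertips stand 186 mm ahead of it and the grasp point (between the pads) lies 167 mm ahead of it (grip_point_offset is the distance from the TCP to the grasp point, in m); z points along the fingers, y is the direction in which the jaws open and shut (so a half turn about z gives the same grasp; the last joint's range is limited). The gripper opens to 93 mm and grips with 3 to 60 N. Pads are 15 mm wide; open, the fingers measure 128 mm over their backs; the gripper's body (75 mm by 188 mm) begins 65 mm behind the grasp point.
Start: joints at [1.022, 0.13, 1.488, -0, 1.523, -0.085], TCP at [0.268, 0.537, 0.405] pointing down, gripper open.
Joint ranges: [-2.96, 2.96], [-0.89, 2.26], [0.02, 2.5], [-1.34, 4.48], [0, 2.73], [-2.66, 2.66]. Speed limits (rad/s): [2.39, 2.39, 2.79, 3.14, 3.14, 3.14].

## Interface

Orientations are given as a rotation vector (axis times angle).
In Python, from plant import read_state, read_camera, close_job, grip_point_offset gives the robot as it stands.
- The arm moves only by the shell command python3 -m creep 'ROWS' [OPENING] [FORCE]. ROWS is JSON, a list of rows, each a list of 2 entries, a list of its own where there are three numbers: the shift along the tool's x, y, z in cm, then the turn, a rotation vector about the tool's x, y, z in degrees. In form: [[[tx, ty, tz], [rx, ry, rz]], ...]. A call has 1 to 12 rows; each row shifts and turns the commanded pose from where the row before left it, along the tool's axes as they then stand; what a row does not reach is not made up. A row lasts 1/12 s, in which the tool goes at most 41.7 mm and 7.16 degrees, less where a joint would pass 70% of its speed; a pose out of reach is approached as far as the arm can. A call is refused whole if a number of a shift passes 4.17 or a number of a turn 7.16, either way. A call with a gripper value outside its range is refused whole. OPENING is the opening in per cent of the stroke, from 0 (shut) to 100 (fully open), set as the call begins (- or left out, the last holds). The fingers move at their own pace and stop on an object; FORCE is the grip in N (left out, the last holds). Time passes only in rows, so rows that do not move let the fingers close. It gives the time, the measured TCP pose, the force and the opening at its end, in the units of the state.
- read_state(): the state, without advancing time (a new reading comes with each control period).
- read_camera(name): name is "scene" or "top" or "wrist"; returns a dict with "img" (400x640x3 uint8, red, green, blue), "K" (3x3 intrinsics, pixels), "T" (4x4, takes a point from camera to world coordinates). Camera axes: x right, y down, z forward; pixel columns grow to the right and rows downward; lengths in m; the calibration is good to about 2 mm. A picture is of the moment at which its call begins. There is no depth.
- close_job(): hands the job in, once; it reports no verdict.
The state is a dict: "t": time; "q": joint angles; "dq": joint speeds; "joint_torque": joint torques, N m; "tool_pos": TCP position; "orientation": TCP orientation; "force": force on the tool from outside, world axes, zero at the start; "wrist_torque": the same for the moment, N m; "opening": finger opening in m.
Only numpy, scipy, OpenCV 4.12 (cv2) and the standard library are available. Lean on these libraries where they do the work, as an engineer would, in place of code of your own. Each camera call takes 0.05 s, during which the arm holds its last target.

## Working session

There is one attempt and no reset: what is moved stays moved. The work goes in short steps, Python scripts to look and compute and a shell command to move; the robot and the scene stay as the last step left them, time stands still between calls to the robot, and variables do not carry over. Pictures are saved under pics/ and viewed, and the job is handed in when it is done.

```bash
mkdir -p pics; ls
python3 - <<'E'
from plant import *
import cv2
s=read_state();print(s['t'],s['tool_pos'],s['orientation'],s['force'],s['opening'],grip_point_offset)
for n in ("scene","top","wrist"):
    c=read_camera(n);cv2.imwrite(f'pics/{n}0.png',c['img'][:,:,::-1]);print(n,c['K'].tolist(),c['T'].round(4).tolist())
E
```

```text
pics
0.0 [0.26827542 0.53642161 0.40370172] [-7.21878444e-01 -3.05695347e+00  2.70710686e-03] [ 0.51644875 -0.09392112 -0.49688627] 0.09314142175313567 0.1673
scene [[444.2951791944136, 0.0, 327.5474983863031], [0.0, 444.2951791944136, 202.65076186670612], [0.0, 0.0, 1.0]] [[0.9052, -0.2617, 0.3348, 0.025], [-0.4248, -0.5829, 0.6927, -0.7317], [0.0139, -0.7692, -0.6388, 0.9846], [0.0, 0.0, 0.0, 1.0]]
top [[364.3349508935921, 0.0, 318.89747974171246], [0.0, 364.3349508935921, 201.4847618593736], [0.0, 0.0, 1.0]] [[-0.0203, -0.986, 0.1656, 0.3385], [-0.9996, 0.0233, 0.0161, 0.2537], [-0.0197, -0.1652, -0.9861, 1.1684], [0.0, 0.0, 0.0, 1.0]]
wrist [[330.45026472457795, 0.0, 326.3776221381589], [0.0, 330.45026472457795, 198.23696447763342], [0.0, 0.0, 1.0]] [[0.4463, 0.8657, 0.2265, 0.2048], [0.8949, -0.4316, -0.1139, 0.5683], [-0.0009, 0.2536, -0.9673, 0.3845], [0.0, 0.0, 0.0, 1.0]]
```

View pics/scene0.png

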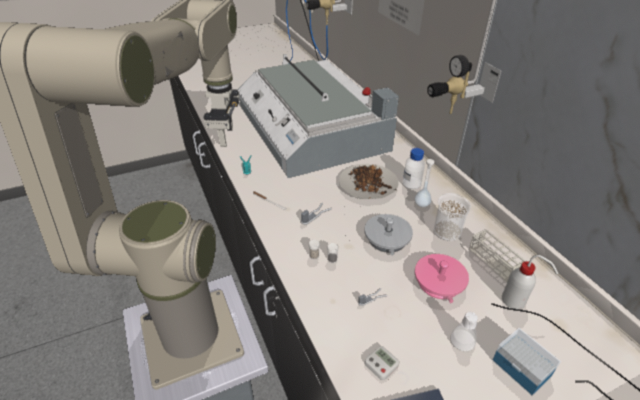

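View pics/top0.png

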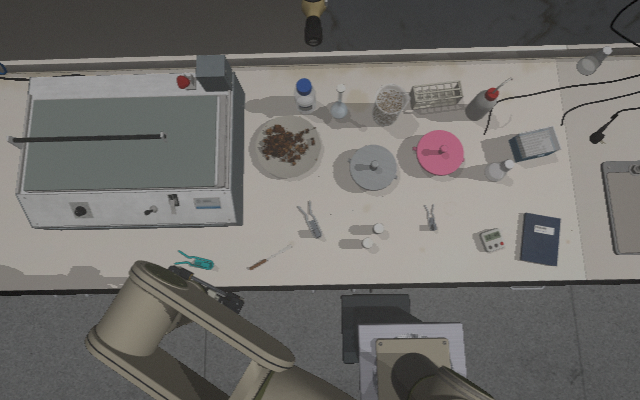

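View pics/wrist0.png

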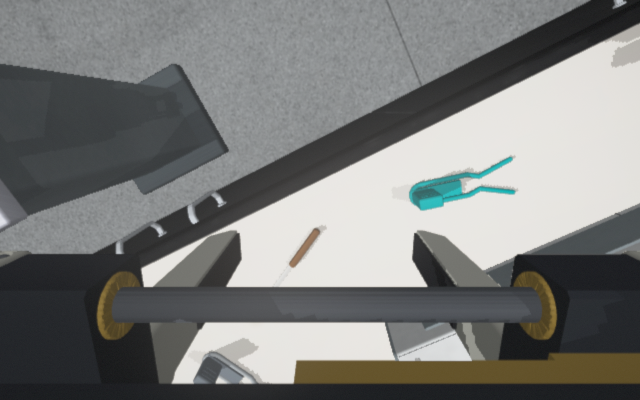

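Candidates in the top view:
- Grey clip at (313,222), the longer one, so this is the larger clip.
- Grey clip at (432,218), shorter, so this is the small clip.
- Turquoise clip at (197,262), a decoy.
- Grey cell at (374,167), the target, and pink cell at (440,153), a decoy.

I'll check this in a close crop.

Run:
```python
import cv2,numpy as np
t=cv2.imread('pics/top0.png');s=cv2.imread('pics/scene0.png')
a=cv2.resize(t[195:245,290:340],(400,400),interpolation=cv2.INTER_CUBIC)
b=cv2.resize(t[195:245,405:455],(400,400),interpolation=cv2.INTER_CUBIC)
cv2.imwrite('pics/crop1.png',np.hstack([a,b]))
a=cv2.resize(t[140:190,345:395],(400,400),interpolation=cv2.INTER_CUBIC)
b=cv2.resize(s[195:255,290:350],(400,400),interpolation=cv2.INTER_CUBIC)
cv2.imwrite('pics/crop2.png',np.hstack([a,b]))
```

```text
(no output)
```

View pics/crop1.png

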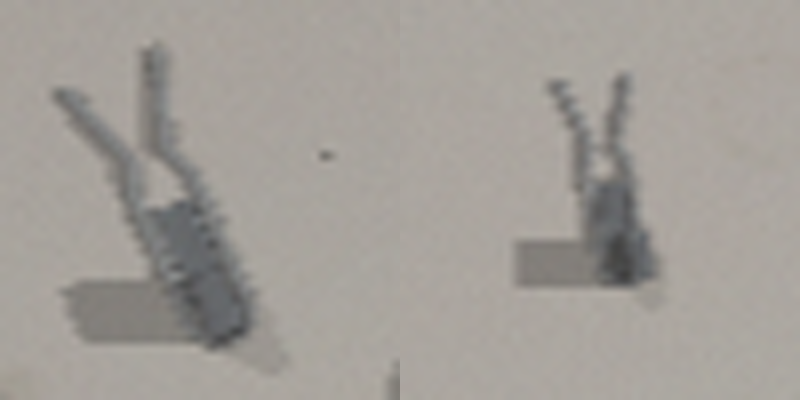

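View pics/crop2.png

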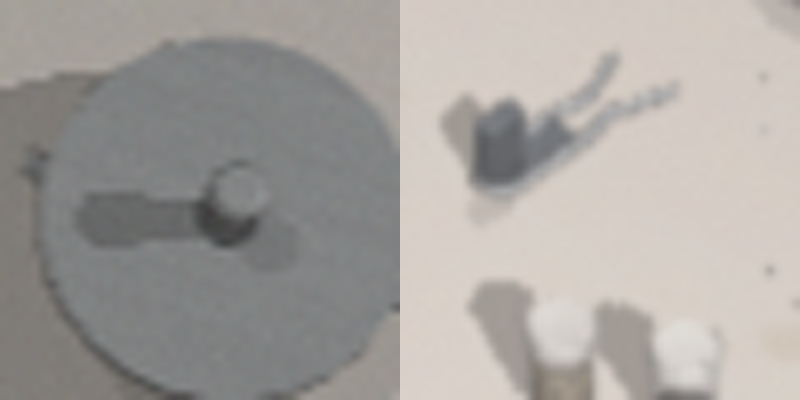

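```bash
cat > h.py <<'E'
import numpy as np
from plant import *
def ray(c,u,v,z):
    d=c['T'][:3,:3]@np.linalg.inv(c['K'])@np.array([u,v,1.]);o=c['T'][:3,3]
    return o+d*(z-o[2])/d[2]
def proj(c,p):
    q=np.linalg.inv(c['T'])@np.append(p,1);q=c['K']@q[:3];return q[:2]/q[2]
E
python3 - <<'E'
from h import *
import cv2
c=read_camera('top');g=lambda x,y,ox,oy:(x/8+ox-.4375,y/8+oy-.4375)
for n,x,y,z in (('tipL',57,92,.003),('tipR',152,48,.003),('thrL',135,170,.003),('thrR',163,150,.003),('handle',218,305,.042),('stopfront',172,205,.004)):
    print(n,ray(c,*g(x,y,290,195),z).round(4))
print('head',ray(c,*g(240,187,345,140),.082).round(4))
for n,x,y,z in (('stipL',555,85,.003),('stipR',625,78,.003),('shandle',622,258,.029)):
    print(n,ray(c,*g(x-400,y,405,195),z).round(4))
im=c['img'].astype(int); hsv=cv2.cvtColor(c['img'],cv2.COLOR_RGB2HSV)
print(im[175,365],im[210,350],im[155,340])
m=((abs(im-im[175,365]).sum(2)<30)*255).astype(np.uint8)
m=cv2.morphologyEx(m,cv2.MORPH_OPEN,np.ones((3,3)))
cs=[k for k in cv2.findContours(m,cv2.RETR_EXTERNAL,cv2.CHAIN_APPROX_NONE)[0] if cv2.pointPolygonTest(k,(365,175),False)>=0]
e=cv2.fitEllipse(cv2.convexHull(cs[0]));print(e,ray(c,*e[0],.042))
s=read_camera('scene');print([ (p,proj(s,p).round(1)) for p in [ray(c,*g(218,305,290,195),.042),ray(c,*g(240,187,345,140),.082)]])
cv2.imwrite('pics/cellS.png',cv2.resize(s['img'][195:265,345:435,::-1],(720,560),interpolation=cv2.INTER_CUBIC))
E
```

```text
tipL [0.5209 0.345  0.003 ]
tipR [0.538  0.3062 0.003 ]
thrL [0.4883 0.3139 0.003 ]
thrR [0.4962 0.3024 0.003 ]
handle [0.43   0.2805 0.042 ]
stopfront [0.4737 0.2991 0.004 ]
head [0.6368 0.0982 0.082 ]
stipL [ 0.5141 -0.0652  0.003 ]
stipR [ 0.5163 -0.0934  0.003 ]
shandle [ 0.4415 -0.0794  0.029 ]
[128 130 129] [168 166 160] [125 123 118]
((364.46502685546875, 168.69879150390625), (48.356101989746094, 65.54093170166016), 83.1802749633789) [0.62978303 0.1252603  0.042     ]
[(array([0.43003441, 0.28052817, 0.042     ]), array([304. , 211.6])), (array([0.63683989, 0.09816711, 0.082     ]), array([389.4, 219.2]))]
```

View pics/cellS.png

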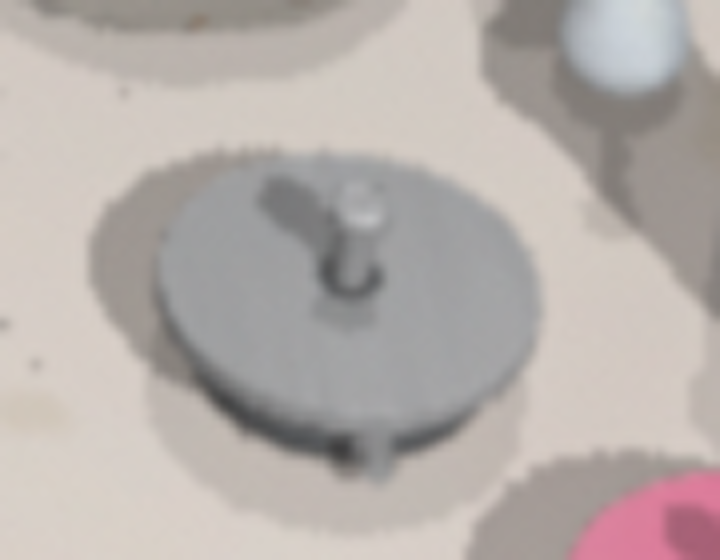

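```bash
python3 -m creep '[[[-2.6,-1.6,0],[0,0,0]],[[-2.6,-1.6,0],[0,0,0]],[[-2.6,-1.6,0],[0,0,0]],[[-2.6,-1.6,0],[0,0,0]],[[-2.6,-1.6,0],[0,0,0]],[[-2.6,-1.6,0],[0,0,0]],[[-2.6,-1.6,0],[0,0,0]],[[-2.6,-1.6,0],[0,0,0]],[[-2.6,-1.6,0],[0,0,0]],[[-2.6,-1.2,0],[0,0,0]]]' 100
```

```text
t: 1.08
tool_pos: [0.4315, 0.2792, 0.4048]
orientation: [0.722, 3.057, -0.0]
force: [0.5, 0.8, 0.6]
opening: 0.0929
```

```bash
python3 -m creep '[[[0,0,1.5],[0,0,-7]],[[0,0,1.5],[0,0,-7]],[[0,0,1.5],[0,0,-7]],[[0,0,1.5],[0,0,-7]],[[0,0,1.5],[0,0,-7]],[[0,0,1.5],[0,0,-7]],[[0,0,1.0],[0,0,-7]],[[0,0,0],[0,0,-1.8]],[[0,0,0],[0,0,0]]]'
python3 - <<'E'
from h import *
import cv2
from scipy.spatial.transform import Rotation as R
s=read_state();print(s['t'],s['tool_pos'],R.from_rotvec(s['orientation']).as_matrix().round(3),s['q'],s['opening'])
c=read_camera('wrist');cv2.imwrite('pics/w1.png',c['img'][:,:,::-1])
E
```

```text
t: 1.83
tool_pos: [0.4307, 0.2806, 0.3036]
orientation: [0.661, -3.069, 0.001]
force: [0.6, -0.4, -0.1]
opening: 0.0929
1.8333 [0.43074182 0.2805732  0.3036218 ] [[-0.911 -0.412 -0.002]
 [-0.412  0.911 -0.001]
 [ 0.002 -0.    -1.   ]] [ 4.77574940e-01 -2.91035586e-02  1.84121262e+00 -8.46974840e-08
  1.33156168e+00 -1.51760874e+00] 0.09289075728682622
```

View pics/w1.png

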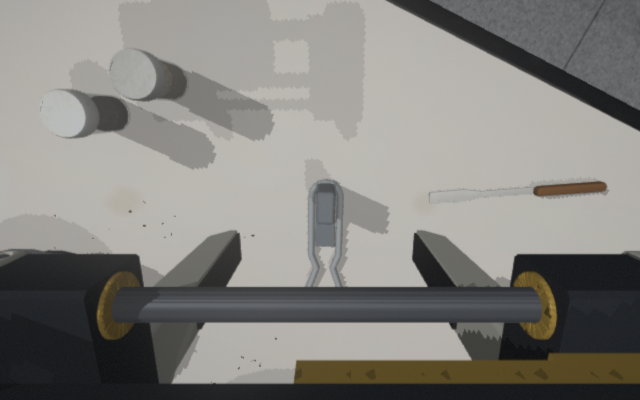

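The wrist view shows the larger clip centred between the open fingers, with its handle at (325,206) and its axis pointing down the image. I'll refine the handle position.

Run:
```python
from h import *
import cv2
im=cv2.imread('pics/w1.png');cv2.imwrite('pics/w1c.png',cv2.resize(im[170:295,285:365],(480,750),interpolation=cv2.INTER_CUBIC)[:600])
```

```text
(no output)
```

View pics/w1c.png

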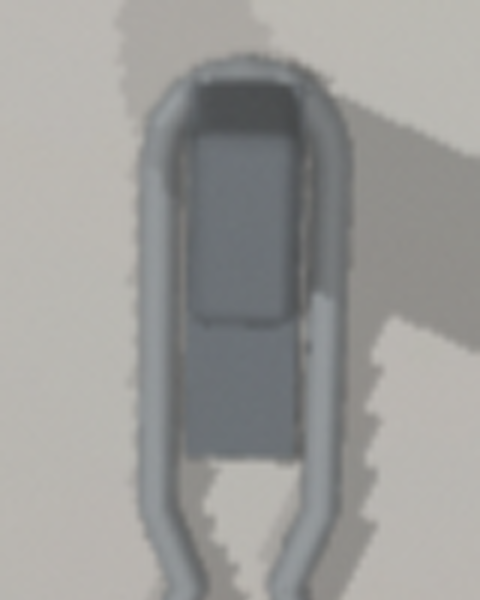

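Run:
```python
from h import *
c=read_camera('wrist')
g=lambda x,y:(x/6+285-.42,y/6+170-.42)
h=ray(c,*g(243,226),.042);s=ray(c,*g(243,457),.006);w=ray(c,*g(244,440),.003);b=ray(c,*g(245,68),.003)
print(h,s,s-h,np.degrees(np.arctan2(*(s-b)[1::-1])),b)
print(proj(c,[.6365,.098,.082]))
```

```text
[0.43132608 0.28082993 0.042     ] [0.47415444 0.29994202 0.006     ] [ 0.04282837  0.01911209 -0.036     ] 23.898597820438 [0.41984588 0.27587736 0.003     ]
[-16.47646854 369.10727965]
```

```bash
python3 -m creep '[[[0,0,1.5],[0,0,0]],[[0,0,1.5],[0,0,0]],[[0,0,1.5],[0,0,0]],[[0,0,1.5],[0,0,0]],[[0,0,1.5],[0,0,0]],[[0,0,1.5],[0,0,0]],[[0,0,1],[0,0,0]],[[0,0,0.6],[0,0,0]],[[0,0,0],[0,0,0]],[[0,0,0],[0,0,0]]]' 100
```

```text
t: 2.77
tool_pos: [0.4314, 0.2809, 0.1991]
orientation: [-0.659, 3.072, 0.0]
force: [0.5, 0.5, 0.9]
opening: 0.0932
```

```bash
python3 -m creep '[[[0,0,0],[0,0,0]],[[0,0,0],[0,0,0]],[[0,0,0],[0,0,0]],[[0,0,0],[0,0,0]],[[0,0,0],[0,0,0]],[[0,0,0],[0,0,0]],[[0,0,0],[0,0,0]],[[0,0,0],[0,0,0]],[[0,0,0],[0,0,0]],[[0,0,0],[0,0,0]],[[0,0,0],[0,0,0]],[[0,0,0],[0,0,0]]]' 0 60
```

```text
t: 3.77
tool_pos: [0.4311, 0.2808, 0.1987]
orientation: [0.659, -3.072, 0.0]
force: [-0.2, -0.2, 0.4]
opening: 0.0176
```

```bash
python3 -m creep '[[[0,0,0],[0,0,0]],[[0,0,0],[0,0,0]],[[0,0,0],[0,0,0]],[[0,0,0],[0,0,0]],[[0,0,0],[0,0,0]]]'
python3 -m creep '[[[0,0,-1.0],[0,0,0]],[[0,0,-2],[0,0,0]],[[0,0,-2],[0,0,0]],[[0,0,-2],[0,0,0]],[[0,0,-2],[0,0,0]],[[0,0,-1.4],[0,0,0]],[[0,0,0],[0,0,0]],[[0,0,0],[0,0,0]]]'
python3 - <<'E'
from h import *
import cv2
c=read_camera('wrist');cv2.imwrite('pics/w2.png',c['img'][:,:,::-1])
c=read_camera('scene');cv2.imwrite('pics/s2.png',cv2.resize(c['img'][150:280,260:430,::-1],(680,520)))
E
```

```text
t: 4.18
tool_pos: [0.4311, 0.2808, 0.1987]
orientation: [0.659, -3.072, 0.0]
force: [0.7, -0.3, 1.0]
opening: 0.0137
t: 4.85
tool_pos: [0.4314, 0.281, 0.3038]
orientation: [-0.659, 3.069, 0.001]
force: [-0.4, 0.3, -1.5]
opening: 0.0136
```

View pics/w2.png

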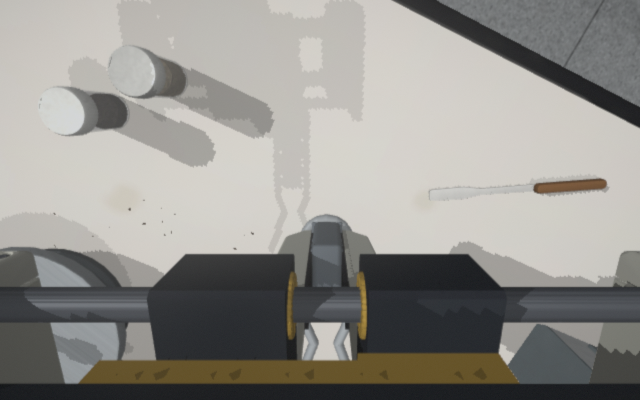

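View pics/s2.png

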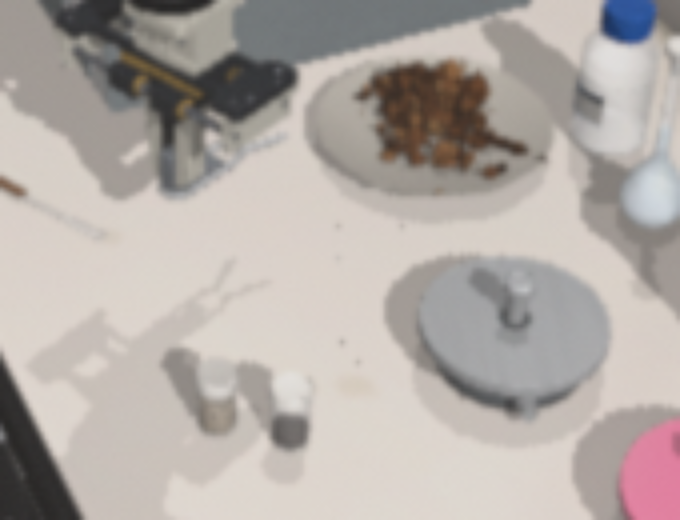

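```bash
python3 -m creep '[[[0.1,-1.5,0],[0,0,0]],[[0.2,-2.5,0],[0,0,0]],[[0.2,-2.5,0],[0,0,0]],[[0.2,-2.5,0],[0,0,0]],[[0.2,-2.5,0],[0,0,0]],[[0.2,-2.5,0],[0,0,0]],[[0.2,-2.5,0],[0,0,0]],[[0.2,-2.5,0],[0,0,0]],[[0.2,-2.5,0],[0,0,0]],[[0,-2.3,0],[0,0,0]],[[0,-1.3,0],[0,0,0]],[[0,0,0],[0,0,0]]]'
python3 -m creep '[[[0,0,0],[0,0,0]],[[0,0,0],[0,0,0]],[[0,0,0],[0,0,0]]]'
python3 - <<'E'
from h import *
import cv2
for n in ('wrist','scene','top'):
    c=read_camera(n);cv2.imwrite(f'pics/{n}3.png',c['img'][:,:,::-1])
    print(n,proj(c,[.6365,.098,.082]),proj(c,[.6365,.098,.042]))
im=cv2.imread('pics/scene3.png');cv2.imwrite('pics/s3.png',cv2.resize(im[150:260,320:480],(800,550),interpolation=cv2.INTER_CUBIC))
im=cv2.imread('pics/top3.png');cv2.imwrite('pics/t3.png',cv2.resize(im[110:270,300:460],(600,600),interpolation=cv2.INTER_CUBIC))
E
```

```text
t: 5.95
tool_pos: [0.5189, 0.0429, 0.3015]
orientation: [0.655, -3.071, 0.0]
force: [0.7, 0.2, -1.9]
opening: 0.0138
t: 6.2
tool_pos: [0.5182, 0.0459, 0.3023]
orientation: [0.661, -3.07, -0.001]
force: [0.4, 0.4, -1.5]
opening: 0.0135
wrist [323.09057878 389.96096834] [323.45629536 352.01747673]
scene [389.32958779 219.24440637] [388.00788282 228.83249368]
top [374.62211762 163.04339182] [372.97187237 166.43324122]
```

View pics/wrist3.png

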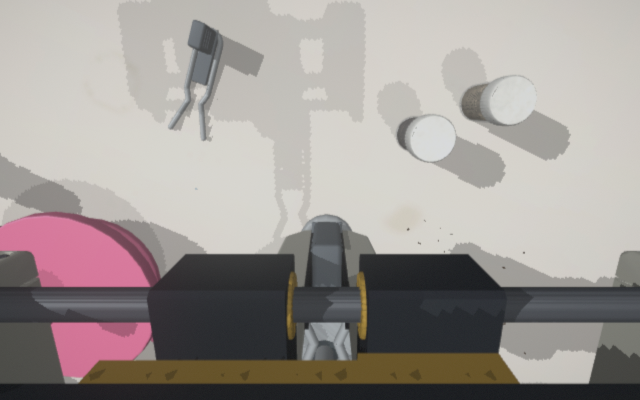

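View pics/s3.png

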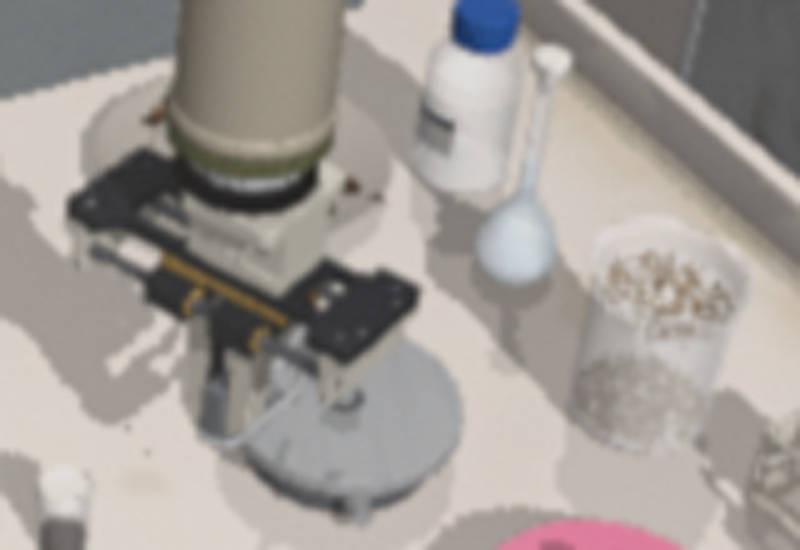

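View pics/t3.png

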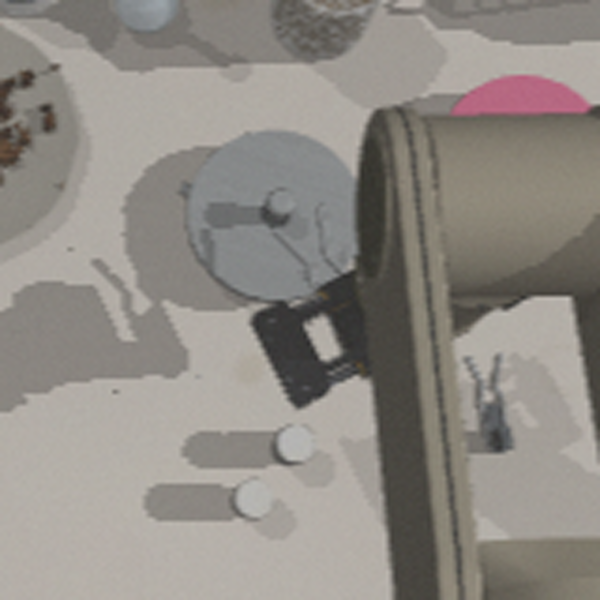

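Run:
```python
from h import *
import cv2
im=cv2.imread('pics/wrist3.png');cv2.imwrite('pics/w3c.png',cv2.resize(im[300:365,280:370],(720,520),interpolation=cv2.INTER_CUBIC))
c=read_camera('top')
for u,v in ((272,232),(320,207)): print(ray(c,u/3.75+300-.4,v/3.75+110-.4,.107))
u,v=279,203;print(ray(c,u/3.75+300-.4,v/3.75+110-.4,.082))
```

```text
[0.60388539 0.11017583 0.107     ]
[0.62342258 0.07105605 0.107     ]
[0.63436609 0.10000208 0.082     ]
```

View pics/w3c.png

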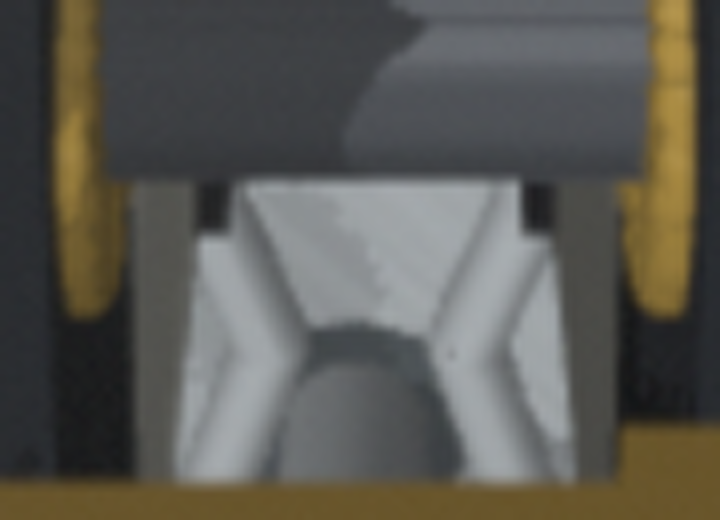

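```bash
python3 -m creep '[[[0,0,1],[0,0,0]],[[0,0,1],[0,0,0]],[[0,0,1],[0,0,0]],[[0,0,1],[0,0,0]],[[0,0,0.8],[0,0,0]],[[0,0,0.5],[0,0,0]],[[0,0,0.3],[0,0,0]],[[0,0,0],[0,0,0]],[[0,0,0],[0,0,0]]]'
python3 - <<'E'
from h import *
import cv2
for n in ('scene','top'):
    c=read_camera(n);cv2.imwrite(f'pics/{n}4.png',c['img'][:,:,::-1])
im=cv2.imread('pics/scene4.png');cv2.imwrite('pics/s4.png',cv2.resize(im[190:260,340:440],(800,560),interpolation=cv2.INTER_CUBIC))
E
```

```text
t: 7.15
tool_pos: [0.5187, 0.0449, 0.2468]
orientation: [-0.659, 3.072, 0.0]
force: [0.2, -0.6, -1.2]
opening: 0.0136
```

View pics/s4.png

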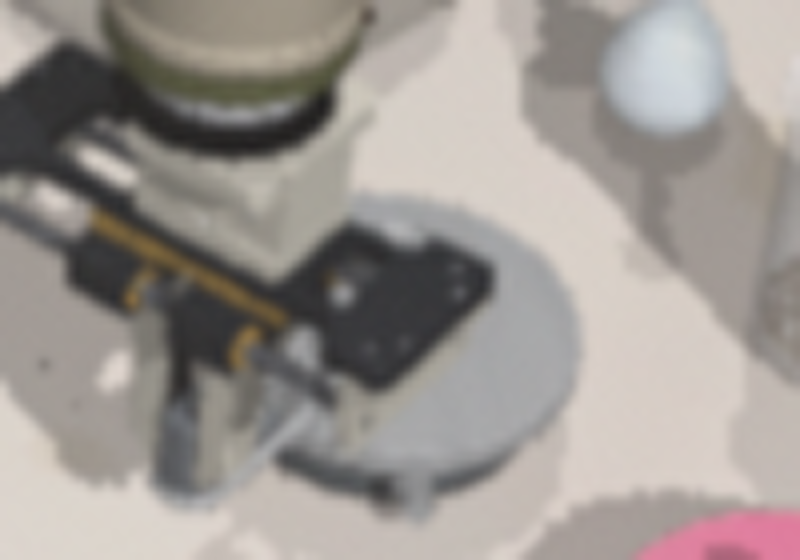

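```bash
python3 -m creep '[[[-0.4,0,0.15],[0,0,0]],[[-0.6,0,0],[0,0,0]],[[-0.6,0,0],[0,0,0]],[[-0.6,0,0],[0,0,0]],[[-0.6,0,0],[0,0,0]],[[-0.6,0,0],[0,0,0]],[[-0.4,0,0],[0,0,0]],[[0,0,0],[0,0,0]],[[0,0,0],[0,0,0]]]'
python3 - <<'E'
from h import *
import cv2
c=read_camera('wrist');cv2.imwrite('pics/w5.png',cv2.resize(c['img'][300:365,280:370,::-1],(720,520),interpolation=cv2.INTER_CUBIC))
E
```

```text
t: 8.0
tool_pos: [0.5534, 0.0607, 0.2451]
orientation: [0.66, -3.071, -0.0]
force: [-1.1, -0.2, -1.4]
opening: 0.0137
```

View pics/w5.png

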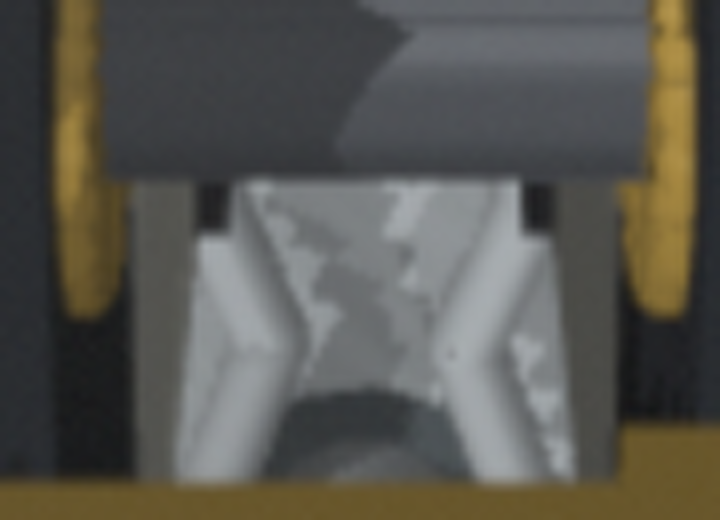

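```bash
python3 -m creep '[[[-0.3,0,0],[0,0,0]],[[-0.3,0,0],[0,0,0]],[[-0.3,0,0],[0,0,0]],[[-0.3,0,0],[0,0,0]]]'
python3 -m creep '[[[-0.3,0,0],[0,0,0]],[[-0.3,0,0],[0,0,0]],[[-0.2,0,0],[0,0,0]]]'
python3 -m creep '[[[-0.2,0,0],[0,0,0]],[[-0.2,0,0],[0,0,0]],[[-0.2,0,0],[0,0,0]]]'
```

```text
t: 8.38
tool_pos: [0.5645, 0.0655, 0.2453]
orientation: [-0.659, 3.072, -0.0]
force: [-1.2, -1.8, -1.0]
opening: 0.0135
t: 8.63
tool_pos: [0.5703, 0.0682, 0.2439]
orientation: [0.658, -3.066, 0.001]
force: [-9.8, -5.7, -0.3]
opening: 0.0137
t: 8.88
tool_pos: [0.5744, 0.0701, 0.2425]
orientation: [0.656, -3.061, 0.001]
force: [-13.2, -8.0, -2.1]
opening: 0.0138
```

```bash
python3 -m creep '[[[-0.3,0,0],[0,0,0]],[[-0.3,0,0],[0,0,0]],[[0,0,0],[0,0,0]]]'
python3 -m creep '[[[-0.3,0,0],[0,0,0]],[[-0.3,0,0],[0,0,0]],[[0,0,0],[0,0,0]]]'
python3 - <<'E'
from h import *
import cv2
c=read_camera('wrist');cv2.imwrite('pics/w6.png',cv2.resize(c['img'][200:365,250:400,::-1],(545,600),interpolation=cv2.INTER_CUBIC))
E
```

```text
t: 9.13
tool_pos: [0.5826, 0.0736, 0.2446]
orientation: [0.659, -3.071, -0.0]
force: [1.1, -1.0, -2.7]
opening: 0.0134
t: 9.38
tool_pos: [0.5877, 0.076, 0.2453]
orientation: [0.659, -3.069, 0.001]
force: [-5.1, -2.6, 1.8]
opening: 0.0136
```

View pics/w6.png

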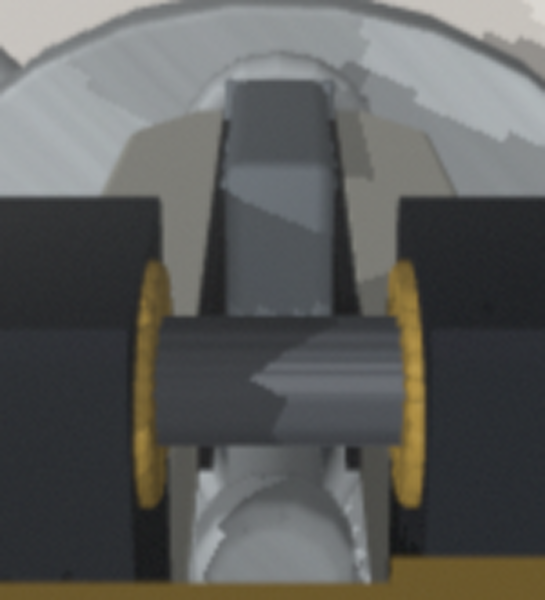

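```bash
python3 -m creep '[[[0.15,0,0.1],[0,0,0]],[[0,0,0.1],[0,0,0]],[[0,0,0.1],[0,0,0]],[[0,0,0],[0,0,0]]]'
python3 -m creep '[[[0,0,0],[0,0,0]],[[0,0,0],[0,0,0]],[[0,0,0],[0,0,0]],[[0,0,0],[0,0,0]],[[0,0,0],[0,0,0]]]' 40 20
python3 -m creep '[[[0,0,0],[0,0,0]],[[0,0,0],[0,0,0]],[[0,0,0],[0,0,0]],[[0,0,0],[0,0,0]],[[0,0,0],[0,0,0]]]'
```

```text
t: 9.77
tool_pos: [0.5867, 0.0757, 0.2422]
orientation: [-0.659, 3.071, 0.0]
force: [0.4, -0.5, -1.0]
opening: 0.0137
t: 10.18
tool_pos: [0.5867, 0.0755, 0.2424]
orientation: [-0.659, 3.071, -0.0]
force: [-0.7, 0.1, -0.3]
opening: 0.0367
t: 10.6
tool_pos: [0.5866, 0.0755, 0.2422]
orientation: [0.659, -3.072, -0.0]
force: [0.5, 0.0, -0.2]
opening: 0.0373
```

```bash
python3 -m creep '[[[0,0,-0.5],[0,0,0]],[[0,0,-1],[0,0,0]],[[0,0,-2],[0,0,0]],[[0,0,-2],[0,0,0]],[[0,0,-2],[0,0,0]],[[0,0,-2],[0,0,0]],[[0,0,-2],[0,0,0]],[[2,0,-1],[0,0,0]],[[3,0,0],[0,0,0]],[[3,0,0],[0,0,0]],[[3,0,0],[0,0,0]],[[1,0,0],[0,0,0]]]'
python3 -m creep '[[[0,3,0],[0,0,0]],[[0,3,0],[0,0,0]],[[0,3,0],[0,0,0]],[[0,3,0],[0,0,0]],[[0,3,0],[0,0,0]],[[0,2,0],[0,0,0]],[[0,0,0],[0,0,0]],[[0,0,0],[0,0,0]]]'
python3 - <<'E'
from h import *
import cv2
c=read_camera('scene');s=cv2.resize(c['img'][195:265,345:435,::-1],(720,560),interpolation=cv2.INTER_CUBIC);cv2.imwrite('pics/s7.png',s)
c=read_camera('top');cv2.imwrite('pics/t7.png',cv2.resize(c['img'][130:240,320:460,::-1],(760,597),interpolation=cv2.INTER_CUBIC))
E
```

```text
t: 11.6
tool_pos: [0.4747, 0.0254, 0.368]
orientation: [0.659, -3.071, 0.001]
force: [-0.5, 0.1, -0.1]
opening: 0.037
t: 12.27
tool_pos: [0.4071, 0.182, 0.3683]
orientation: [-0.663, 3.069, -0.0]
force: [-0.4, -0.9, 0.5]
opening: 0.0374
```

View pics/s7.png

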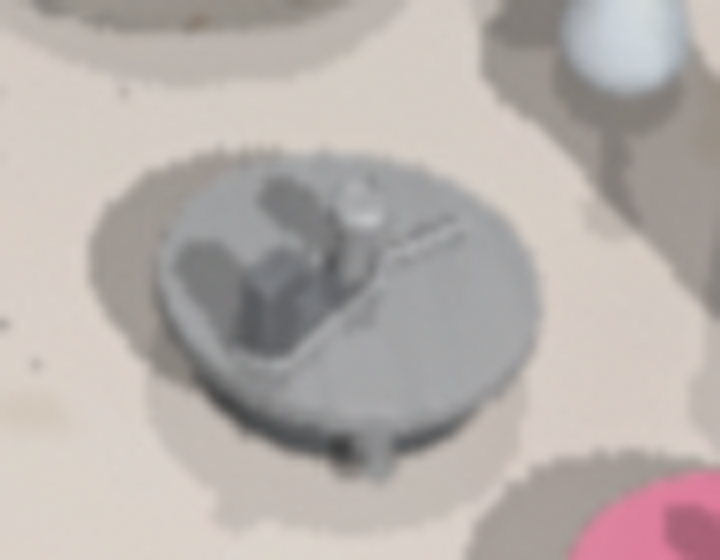

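View pics/t7.png

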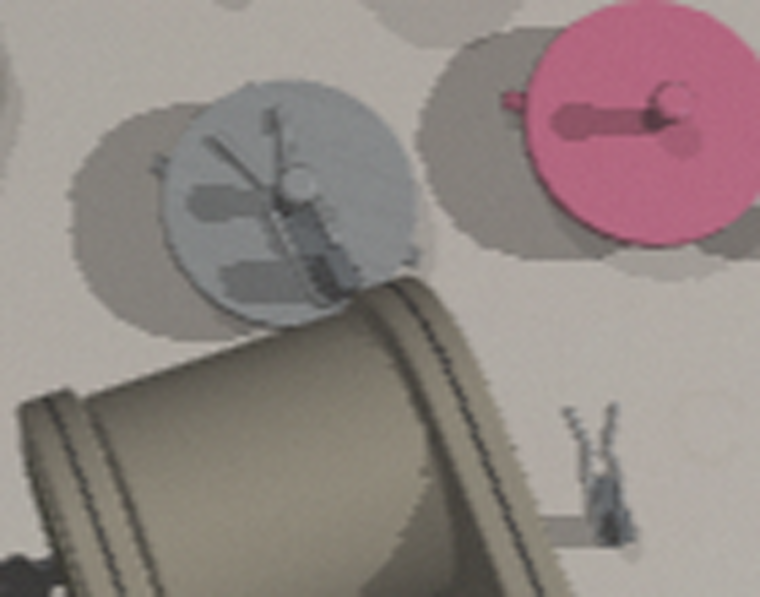

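Run:
```python
from h import *
c=read_camera('top');k=760/140
f=lambda u,v,z:ray(c,u/k+320-.4,v/k+130-.4,z)
t=(f(210,138,.045)+f(272,110,.045))/2;p=f(301,183,.082);print(t,p)
d=np.array([np.cos(.419),np.sin(.419)]);r=(p-t)[:2]
print('pin in clip x',.108+r@d,'y',r@[-d[1],d[0]], 'small', f(610,525,.029))
s=read_state();print(s['t'],s['dq'].max() if hasattr(s['dq'],'max') else s['dq'],s['force'])
```

```text
[0.68242014 0.1248949  0.045     ] [0.63562101 0.09673785 0.082     ]
pin in clip x 0.05379355284781426 y -0.006681263642967651 small [ 0.44307597 -0.07848077  0.029     ]
12.4167 0.004391217573673533 [-0.60355545  0.23069309  0.20965111]
```

The clip looks seated, but the pixel estimate of y is coarse: −6.7 mm against a limit of ±8. I'll check it from above with the wrist camera.

```bash
python3 -m creep '[[[0,-1.5,0],[0,0,0]],[[0,-3,0],[0,0,0]],[[0,-3,0],[0,0,0]],[[0,-3,0],[0,0,0]],[[0,-3,0],[0,0,0]],[[0,-3,0],[0,0,0]],[[-1,-0.8,0],[0,0,0]],[[-3,0,0],[0,0,0]],[[-3,0,0],[0,0,0]],[[-3,0,0],[0,0,0]],[[-3,0,0],[0,0,0]],[[-2,0,0],[0,0,0]]]'
python3 -m creep '[[[-2,0,0],[0,0,0]],[[-2,0,0],[0,0,0]],[[-1,0,0],[0,0,0]],[[0,0,0],[0,0,0]],[[0,0,0],[0,0,0]]]'
python3 - <<'E'
from h import *
import cv2
c=read_camera('wrist');cv2.imwrite('pics/w8.png',c['img'][:,:,::-1])
E
```

```text
t: 13.42
tool_pos: [0.6173, 0.0844, 0.3668]
orientation: [-0.656, 3.072, -0.0]
force: [-0.4, -0.2, -0.6]
opening: 0.0373
t: 13.83
tool_pos: [0.661, 0.1044, 0.3666]
orientation: [0.657, -3.071, 0.0]
force: [-0.4, 0.3, 0.8]
opening: 0.037
```

View pics/w8.png

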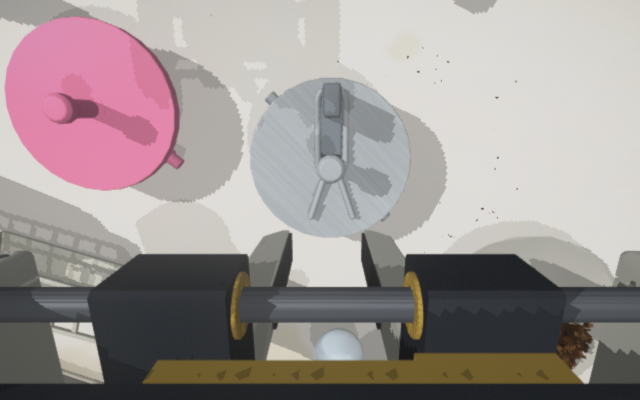

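Run:
```python
import cv2
im=cv2.imread('pics/w8.png');cv2.imwrite('pics/w8c.png',cv2.resize(im[75:235,280:380],(375,600),interpolation=cv2.INTER_CUBIC))
```

```text
(no output)
```

View pics/w8c.png

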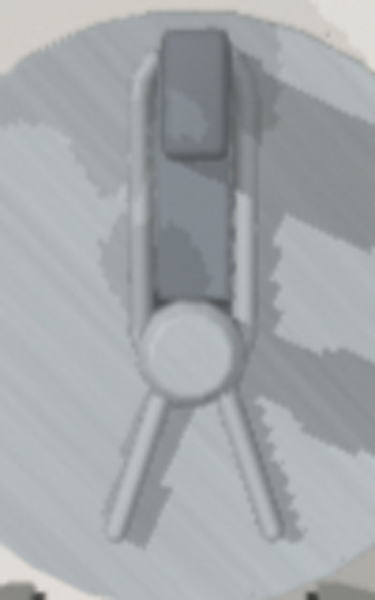

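Run:
```python
from h import *
c=read_camera('wrist')
f=lambda u,v,z:ray(c,u/3.75+280-.37,v/3.75+75-.37,z)[:2]
p=f(191,351,.082);t=(f(116,533,.045)+f(274,533,.045))/2;h=f(196,93,.084)
d=(t-h)/np.linalg.norm(t-h);n=np.array([-d[1],d[0]])
print(np.linalg.norm(t-h),(p-h)@d,.108-(t-p)@d,(p-h)@n,np.degrees(np.arctan2(d[1],d[0])))
close_job()
```

```text
0.1067478622233155 0.05345676305092893 0.05470890082761343 -0.0012586090855528226 24.694093410696464
the job is handed in; nothing more can be done
```

The larger grey clip is on the grey cell's pin, snapped home and left on the cover, and the job was handed in at about 14 s of the 38 s allowed.

**What I did:** I pinched the clip by its handle, carried it over the cell and pushed it onto the shank under the head. The push force peaked at about 15 N, fell away as the clip snapped in, then rose to about 6 N, most likely the stop touching the shank. I lowered the clip about 3 mm, let go and moved the arm clear.

**Last checks:**
- **Position on the pin:** the wrist camera put the pin axis at x ≈ 54 mm and y ≈ −1 mm in the clip's frame, inside the limits of 44–62 mm and ±8 mm.
- **Lying flat:** the scene and wrist views show the clip flat on the cover, below the head. I judged this by eye and did not measure its tilt.
- **Smaller clip:** it measured within about 2 mm of where it started. The turquoise clip and pink cell were never approached.
- **Robot clear:** the gripper was clear of everything and the force reading was near zero.

**One check disagreed:** a coarser reading from the top camera gave y ≈ −7 mm, close to the limit. I trusted the wrist view, because it is closer and the legs leave the shank only about 2 mm of sideways play.

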